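Lift the link out of the packed wash rack for blow-off

TASK

The flat link bar in the peg rack is due for blow-off, but the tall hub, the square housing and the slim pin stand so close around it that a hand cannot get down to it. Stand those three upright in the steel drip tray without shifting the link, then lift the link out and lay it flat, centred on the turntable. Then put the hub, the housing and the pin back in the rack, each upright in the place it came from, the housing square with the rack as before; leave the low collar and the small cap in the rack alone.

Things in the scene. Friction and masses are not known exactly. Their poses are not given: they have to be found in the camera images.
- link_c (a point): Wanted part: flat dark link bar, 150 mm long (its y), 44 mm wide (its x), 30 mm high, straight-sided over the middle 70 mm, a round eye with 24 mm bore at each end. Lies in the rack between the hub/housing pair (robot's side) and the pin (far side). Point: its centre, 15 mm above its underside; z up. 0.36 kg. Grip across the middle: pegs stand behind it from 36 mm either side of the middle.
- hub_c (a point): Tall dark round hub, 95 mm high: foot flange 54 mm dia, 16 mm high; waist 38 mm dia; head 54 mm dia over the top 33 mm (grip here). Point: on its axis, half-way up, 47.5 mm above its underside; z up. 0.45 kg. Starts on the rack floor on the robot's side of the link, left or right of the housing, 12 mm from it.
- housing_c (a point): Tall dark square bearing housing, block 52 x 52 x 88 mm high with a round bore in its top; x and y square to its sides, z up. Point: its centre, 44 mm above its underside. 0.5 kg. Starts on the rack floor on the robot's side of the link, beside the hub.
- pin_c (a point): Slim dark stepped pin, 91 mm high: foot 34 mm dia, 26 mm high, then a stem 20 mm dia (grip here). Point: on its axis, half-way up, 45.5 mm above its underside; z up. 0.14 kg. Starts on the rack floor between the link's middle and the rack's far wall; a low peg 36 mm to either side of it, the wall 25 mm from its axis.
- rack_floor (a point): Fixed beige peg rack, 260 mm (its x) by 280 mm (its y), lattice walls 6 mm thick with rims 70 mm above the table; pegs 8 mm thick, 36 mm above its floor. Point: centre of its inner floor, 15 mm above the table; x points away from the robot to the far wall, z up. Along its x the link lies at about 52 mm, hub and housing at -5, pin at 99.
- tray_floor (a point): Fixed flat drip tray of bare steel, the side area: 280 mm (its x) by 190 mm (its y), rim 4 mm thick and 14 mm above the table, at the left or the right of the rack, with a small bail handle on one long side. The point is the centre of its inner floor, 4 mm above the table; z up.
- turntable_top (a point): Round grey blow-off turntable, 190 mm dia, with fine dark rings and a centre mark on top, on the other side of the rack from the tray; it is locked and does not turn. The point is the centre of its flat top, 48 mm above the table; z up.
- collar_c (a point): Low dark ring collar, 52 mm dia, 32 mm bore, 22 mm high, in a front corner of the rack (the robot's side). To be left alone. The point is its centre, half-way up.
- cap_c (a point): Small dark flanged cap, flange 48 mm dia and 12 mm high, boss 26 mm dia, 33 mm high in all, in the other front corner of the rack. To be left alone. The point is its centre, half-way up.
Things that resemble listed ones, but are neither listed nor needed, are in the scene too. Leave any red look-alike of the part that bears hub_c alone.

How it is judged (in metres and radians):
On the way, in this order (a step that is already met when the one before it is completed fails the run):
1. hub, housing and pin stand upright in the drip tray, let go, and the link still lies where it was (within 15 mm) (x of hub_c in the frame of tray_floor between -0.125 and 0.125 m and y of hub_c in the frame of tray_floor between -0.082 and 0.082 m and z of hub_c in the frame of tray_floor below 0.0535 m and angle between each of hub_c, housing_c, pin_c's own z axis and vertical below 0.12 rad and contact force between the fingers and hub below 0.2 N and x of housing_c in the frame of tray_floor between -0.125 and 0.125 m and y of housing_c in the frame of tray_floor between -0.082 and 0.082 m and z of housing_c in the frame of tray_floor below 0.05 m and contact force between the fingers and housing below 0.2 N and x of pin_c in the frame of tray_floor between -0.125 and 0.125 m and y of pin_c in the frame of tray_floor between -0.082 and 0.082 m and z of pin_c in the frame of tray_floor below 0.0515 m and contact force between the fingers and pin below 0.2 N and distance of link_c from where it was at the start of the episode below 0.015 m), for 0.2 s.
2. the link lies flat on the turntable, its centre within 15 mm of the turntable's centre, let go (horizontal distance between link_c and turntable_top below 0.015 m and z of link_c in the frame of turntable_top between 0.009 and 0.021 m and angle between link_c's own z axis and vertical below 0.12 rad and contact force between the fingers and link below 0.2 N), for 0.2 s.
At the end, for the whole second after the job is handed in: The link lies flat on the turntable, its centre within 15 mm of the turntable's centre; hub, housing and pin each stand upright in the rack within 15 mm of where they started, the housing square with the rack within 20 degrees; all released and at rest (all of step 2 and distance of each of hub_c, housing_c, pin_c from where it was at the start of the episode below 0.015 m and angle between each of hub_c, housing_c, pin_c's own z axis and vertical below 0.12 rad and (angle between the x axis of housing_c and the x axis of rack_floor, either way round below 0.35 rad or angle between the x axis of housing_c and the y axis of rack_floor, either way round below 0.35 rad) and linear speed of each of link, hub, housing, pin below 0.02 m/s); the robot touches nothing.
It fails at once if the collar or the cap in the rack is shifted by more than 20 mm (distance of any of collar_c, cap_c from where it was at the start of the episode above 0.02 m).
It also fails if it takes over 144 s, if anything falls off the work surface, if the arm or the gripper's body presses on something with over 40 N, if the wrist force passes 120 N, or if a joint passes its speed limit or range.

ROBOT

A 6-joint arm with a two-finger parallel gripper is mounted at the origin on the work surface. World frame = base frame: x ahead of the robot, y to its left, z up, the work surface at z = 0. Lengths are in mm, angles in rad, forces in N, time in s.
With the tool pointing down it reaches from about 250 to 800 mm from the base axis. Payload 8.5 kg.
Tool frame: the origin (TCP) lies at the very end of the fingers, on their centre line; the grasp point (between the pads) lies 19 mm behind it; z points along the fingers, y is the line along which they close (so a half turn about z gives the same grasp; the last joint's range is limited). The gripper opens to 85 mm and grips with 20 to 120 N. Pads are 22 mm wide; open, the fingers measure 114 mm over their backs; the gripper's body (76 mm by 85 mm) begins 54 mm behind the grasp point. The pads swing forward as they close: fully open they stand 13 mm farther back than shut.
Start: joints at [1.271, 0.238, -0.013, 1.319, 0, 1.571], TCP at [155.033, 501.541, 231.276] pointing down, gripper open.
Joint ranges: [-2.66, 2.66], [-1.03, 1.9], [-1.14, 1.46], [-1.82, 2.27], [-1.45, 1.34], [-3.14, 3.14]. Speed limits (rad/s): [2.22, 2.22, 2.79, 3.14, 3.14, 3.14].

INTERFACE

Orientations are given as a unit quaternion [w, x, y, z].
In Python, from station import state, viewer, env gives the robot as it stands.
- The arm moves only by the shell command python3 -m handwheel 'ROWS' [FORCE]. ROWS is JSON, a list that holds one entry, the list of rows, each a list of 7 numbers: the shift along the world's x, y, z in mm, then the turn, a rotation vector about the world's x, y, z in degrees, then the opening, from 0 (shut) to 1 (fully open). A call has 1 to 12 rows; each row is the pose to reach, as a shift and turn from the pose commanded when the call began; what a row does not reach only later rows make up. A row lasts 1/8 s, in which the tool goes at most 62.5 mm and 10.7 degrees, less where a joint would pass 70% of its speed; a pose out of reach is approached as far as the arm can. A call with a gripper value outside its range is refused whole. The fingers move at their own pace and stop on an object; FORCE is the grip in N (left out, the last holds). Time passes only in rows, so rows that repeat a pose let the fingers close. It gives the time, the measured TCP pose, the force, the opening and the grip force at its end, in the units of the state.
- state(): the state, without advancing time (a new reading comes with each control period).
- viewer.grab_frame(name): name is "scene" or "top" or "wrist"; returns a dict with "color" (420x560x3 uint8, red, green, blue), "range_z" (420x560 float32, mm along the optical axis (not along the pixel's ray), 0 where there is no reading), "fovy" (degrees; the focal length in pixels is half the picture's height over the tangent of half this angle, whatever the lens; pixels are square), "cx", "cy" (the principal point, pixels), "camera_from_world" (4x4, takes a point from world to camera coordinates). Camera axes: x right, y down, z forward; pixel columns grow to the right and rows downward; lengths in mm; the calibration is good to about 2 mm. A picture is of the moment at which its call begins.
- env.sign_off(): hands the job in; it is judged then, once.
The state is a dict: "time_s": time; "q": joint angles; "joint_velocities": joint speeds; "tau": joint torques, N m; "tool_pos": TCP position; "eef_rot": TCP orientation; "force": force on the tool from outside, world axes, zero at the start; "torque": the same for the moment, N m; "width": finger opening in mm; "gripper_force": force on a finger pad.
Only numpy, scipy, OpenCV 4.12 (cv2) and the standard library are available. Lean on these libraries where they do the work, as an engineer would, in place of code of your own. Each camera call takes 0.05 s, during which the arm holds its last target. There are 200 camera calls.

## Working session

There is one attempt and no reset: what is moved stays moved. The work goes in short steps, Python scripts to look and compute and a shell command to move; the robot and the scene stay as the last step left them, time stands still between calls to the robot, and variables do not carry over. Pictures are saved under pics/ and viewed, at most 14 in all, crops included, and the job is handed in when it is done.

```bash
ls; mkdir -p pics
python3 - <<'E'
from station import state, viewer
import cv2,numpy as np,json
print(state())
for n in("scene","top"):
    f=viewer.grab_frame(n); cv2.imwrite(f"pics/{n}0.png",f["color"][:,:,::-1]); np.savez(f"pics/{n}0.npz",**f)
    print(n,f["fovy"],f["cx"],f["cy"],np.round(f["camera_from_world"],3).tolist())
E
```

```text
pics
{'time_s': 0.0, 'q': array([ 1.27100218e+00,  2.38787831e-01, -1.42796087e-02,  1.31920337e+00,
        1.59593878e-06,  1.57082400e+00]), 'joint_velocities': array([-0.00049333, -0.00021959, -0.00102484,  0.00070352, -0.00034604,
       -0.00023512]), 'tau': array([ 4.24071777e-04, -5.38779974e+01,  3.46440554e+01,  1.82332518e-02,
        5.23150845e-05, -2.09315590e-05]), 'tool_pos': array([154.91728072, 501.17252174, 230.66406186]), 'eef_rot': array([-1.10875622e-04,  1.49350001e-01,  9.88784119e-01, -7.28854959e-04]), 'force': array([-0.44924373,  0.56201378,  0.60348046]), 'torque': array([-0.0028897 ,  0.02653536,  0.00675592]), 'gripper_force': 0.0, 'width': 85.3770931029978}
scene 57.62265458530074 273.83477629136894 208.062755151247 [[0.365, 0.931, -0.008, -212.727], [0.743, -0.296, -0.6, -371.497], [-0.561, 0.213, -0.8, 1149.378], [0.0, 0.0, 0.0, 1.0]]
top 51.81625982104743 271.31662330425866 210.36267193640379 [[-0.007, -1.0, 0.004, -8.241], [-0.999, 0.006, -0.045, 563.103], [0.045, -0.005, -0.999, 1108.957], [0.0, 0.0, 0.0, 1.0]]
```

View pics/top0.png

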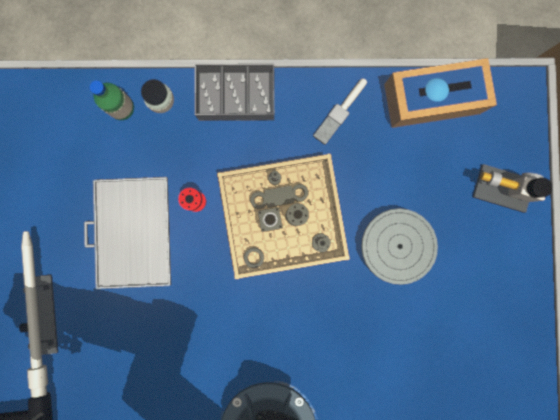

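View pics/scene0.png

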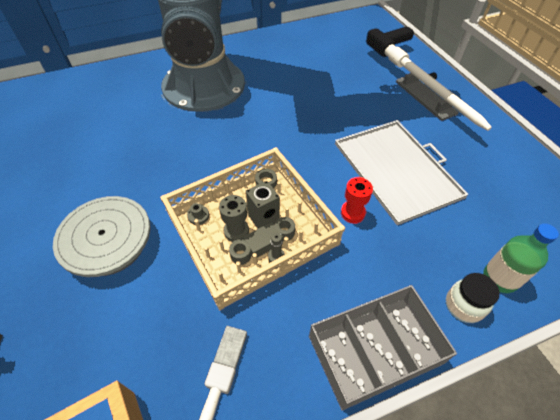

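The top view shows the candidates. Hub (bolt circle) is at (297,214), with a red look-alike at (191,199) outside the rack. Housing is at (270,218), link at (279,195) and pin at (274,177). Collar is at (254,257), cap at (321,241), tray at (133,232) with its handle on the left, and turntable at (400,246). The scene view agrees: hub (233,215), housing (263,205), pin (277,243), red look-alike (356,200). I choose the dark parts inside the rack and check them in one crop.

```bash
cat > h.py <<'E'
import numpy as np,cv2
from station import state,viewer
def load(n):return dict(np.load(n))
def foc(f):return f["color"].shape[0]/2/np.tan(np.radians(float(f["fovy"]))/2)
def cloud(f):
    d=f["range_z"];v,u=np.mgrid[:d.shape[0],:d.shape[1]];k=foc(f)
    P=np.stack([(u-f["cx"])/k*d,(v-f["cy"])/k*d,d,np.ones_like(d)],-1)
    return (P@np.linalg.inv(f["camera_from_world"]).T)[...,:3]
def ray(f,u,v,z):
    k=foc(f);C=np.linalg.inv(f["camera_from_world"])
    r=C[:3,:3]@np.array([(u-f["cx"])/k,(v-f["cy"])/k,1]);o=C[:3,3]
    return o+r*(z-o[2])/r[2]
E
python3 - <<'E'
from h import *
f=load("pics/top0.npz");W=cloud(f);c=f["color"].astype(int);z=W[...,2]
cv2.imwrite("pics/crop0.png",cv2.resize(f["color"][145:285,205:355,::-1],None,fx=4,fy=4,interpolation=cv2.INTER_CUBIC))
for n,(u,v) in dict(hub=(297,214),hou=(270,218),link=(279,195),pin=(274,177),col=(262,257),cap=(321,241),tray=(133,232),tt=(400,246),table=(200,300),red=(191,199)).items(): print(n,W[v,u].round(1))
dark=(c.max(2)<110)
def rep(n,m):
    k,l,s,ce=cv2.connectedComponentsWithStats(m.astype(np.uint8))
    for i in range(1,k):
        if s[i,4]>30:
            p=W[l==i];r=cv2.minAreaRect(p[:,:2].astype(np.float32))
            print(n,s[i,4],ce[i].round(1),'mean',p.mean(0).round(1),'rect',np.round(r[0],1),np.round(r[1],1),round(r[2],1))
box=np.zeros_like(dark);box[150:285,210:355]=1
rep('tall',box&(z>95)&(z<125))
rep('link',box&dark&(z>38)&(z<52))
rep('rim',box&~dark&(z>62)&(z<80))
lf=np.zeros_like(dark);lf[165:300,80:180]=1
rep('tray',lf&(z>-5)&(z<30)&(abs(c[...,0]-c[...,2])<40)&(c[...,0]>110))
rt=np.zeros_like(dark);rt[195:295,350:450]=1
rep('tt',rt&(z>40)&(z<56))
E
```

```text
hub [549.6 -72.2 110.2]
hou [540.8  -8.2 102. ]
link [600.1 -31.4  46.5]
pin [638.3 -18.4 107.3]
col [444.1  12.5  34.9]
cap [ 483.8 -135.7   48.7]
tray [509.3 349.5   1.3]
tt [ 470.1 -332.3   52.6]
table [ 3.317e+02  1.749e+02 -3.000e-01]
red [587.6 180.6  99.2]
tall 56 [274.8 174.3] mean [645.  -20.4 105.2] rect [645.3 -20.6] [17.8 18.2] 26.8
tall 401 [297.5 214.2] mean [549.1 -73.5 110. ] rect [549.7 -73.4] [50.1 52.3] 89.1
tall 473 [269.9 219.3] mean [537.6  -8.  103.1] rect [537.7  -8. ] [51.7 51.8] 10.1
link 55 [288.8 200.8] mean [585.5 -56.2  44.2] rect [586.3 -57.1] [11.8 39.4] 11.9
link 72 [264.2 205.4] mean [574.3   6.   44.5] rect [574.9   4.2] [10.7 55.1] 9.6
rim 1847 [283.6 215.9] mean [547.2 -41.8  69.5] rect [547.7 -40.9] [264.6 285.3] 9.3
tray 8244 [130.6 232.4] mean [508.7 354.6   4.7] rect [509.1 366.6] [285.5 224.7] 2.2
tt 4480 [399.4 246.2] mean [ 469.6 -332.1   48.3] rect [ 470.  -332.4] [188.4 187.5] 71.0
```

View pics/crop0.png

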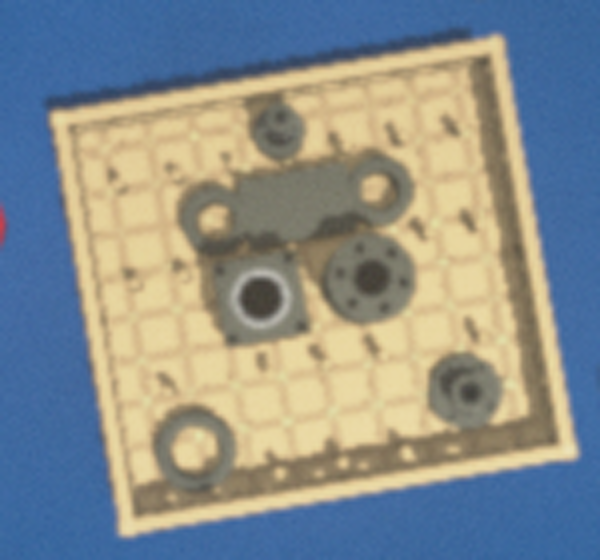

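The crop confirms the choice: housing with bright bore at (262,297), hub with bolt circle at (370,278), link at (297,200), pin at (277,130), collar (195,447), cap (465,390). The rack is yawed about +9.4°. I'll set out above the hub with the fingers closing along rack x.

```bash
python3 -m handwheel '[[[25,-36,10,0,0,-4,1],[60,-90,15,0,0,-10,1],[95,-140,15,0,0,-16,1],[130,-190,15,0,0,-22,1],[165,-240,15,0,0,-28,1],[200,-290,15,0,0,-34,1],[235,-340,15,0,0,-40,1],[270,-395,15,0,0,-46,1],[305,-445,15,0,0,-52,1],[340,-495,15,0,0,-58,1],[370,-540,15,0,0,-62,1],[390,-570,15,0,0,-63.4,1]]]' 40
python3 -m handwheel '[[[5,-5,0,0,0,0,1],[5,-5,0,0,0,0,1],[5,-5,0,0,0,0,1]]]'
python3 - <<'E'
from h import *
s=state();print(s["tool_pos"],s["eef_rot"],s["q"],s["time_s"])
f=viewer.grab_frame("wrist");np.savez("pics/w1.npz",**f);cv2.imwrite("pics/w1.png",f["color"][:,:,::-1])
W=cloud(f);z=W[...,2];
m=((z>95)&(z<120)).astype(np.uint8)
k,l,st,ce=cv2.connectedComponentsWithStats(m)
for i in range(1,k):
    if st[i,4]>150:
        p=W[l==i];r=cv2.minAreaRect(p[:,:2].astype(np.float32));print(st[i,4],ce[i].round(),p.mean(0).round(1),np.round(r[0],1),np.round(r[1],1),round(r[2],1))
E
```

```text
time_s: 1.6
tool_pos: [545.9, -70.8, 245.6]
eef_rot: [-0.0, 0.648, 0.762, -0.0]
force: [0.8, 0.2, 0.6]
width: 85.3
gripper_force: 0.0
time_s: 1.98
tool_pos: [549.4, -72.4, 246.4]
eef_rot: [-0.0, 0.646, 0.763, -0.0]
force: [0.4, -0.1, -1.3]
width: 85.4
gripper_force: 0.0
[549.41018284 -72.44931717 246.37224932] [-2.39918485e-04  6.46170856e-01  7.63192744e-01 -5.13329834e-05] [-1.31206817e-01  2.84872388e-01  8.93271678e-02  1.37571025e+00
  1.73120668e-04  1.27390608e+00] 1.975
4879 [283. 112.] [540.7  -9.1 102.2] [540.8  -9.6] [52.1 51.9] 9.9
603 [417. 153.] [647.  -22.  104.2] [648.  -22.2] [19.  19.2] 36.0
3625 [283. 199.] [552.  -73.8 108.9] [552.2 -75.1] [53.  52.9] 10.7
```

View pics/w1.png

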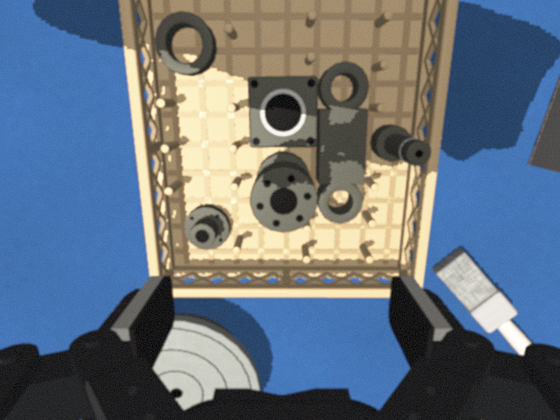

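The wrist view shows the hub (283,199), housing (283,112), link (343,140) and pin (410,150), with the rack square in the image. Both cameras agree within 3 mm. I'll descend on the hub and grip its head.

```bash
python3 -m handwheel '[[[1,-2,-40,0,0,0,1],[1,-2,-80,0,0,0,1],[1,-2,-115,0,0,0,1],[1,-2,-140,0,0,0,1],[1,-2,-160,0,0,0,1],[1,-2,-173,0,0,0,1],[1,-2,-173,0,0,0,1],[1,-2,-173,0,0,0,0.3],[1,-2,-173,0,0,0,0.3],[1,-2,-173,0,0,0,0.3],[1,-2,-173,0,0,0,0.3],[1,-2,-173,0,0,0,0.3]]]' 50
python3 -m handwheel '[[[0,0,0,0,0,0,0.3],[0,0,5,0,0,0,0.3],[0,0,10,0,0,0,0.3],[0,0,15,0,0,0,0.3]]]'
```

```text
time_s: 3.52
tool_pos: [551.6, -75.5, 74.4]
eef_rot: [0.001, 0.647, 0.763, 0.0]
force: [-0.9, 0.6, 5.0]
width: 52.9
gripper_force: 52.1
time_s: 4.03
tool_pos: [551.0, -75.5, 88.6]
eef_rot: [-0.0, 0.647, 0.763, -0.0]
force: [-0.0, -0.9, -3.6]
width: 52.9
gripper_force: 53.1
```

```bash
python3 -m handwheel '[[[0,0,40,0,0,0,0.3],[0,0,80,0,0,0,0.3],[0,0,112,0,0,0,0.3],[3,30,115,0,0,0,0.3],[6,70,115,0,0,0,0.3],[10,120,115,0,0,0,0.3],[14,170,115,0,0,0,0.3],[18,220,115,0,0,0,0.3],[22,270,115,0,0,0,0.3],[26,320,115,0,0,0,0.3],[30,370,115,0,0,0,0.3],[33,410,115,0,0,0,0.3]]]'
python3 -m handwheel '[[[1,10,0,0,0,0,0.3],[1,10,-40,0,0,0,0.3],[1,10,-80,0,0,0,0.3],[1,10,-110,0,0,0,0.3],[1,10,-125,0,0,0,0.3],[1,10,-131,0,0,0,0.3],[1,10,-136,0,0,0,0.3],[1,10,-136,0,0,0,0.3]]]'
```

```text
time_s: 5.52
tool_pos: [583.8, 336.6, 203.1]
eef_rot: [-0.0, 0.646, 0.763, -0.0]
force: [0.6, -0.1, -3.5]
width: 53.0
gripper_force: 54.5
time_s: 6.52
tool_pos: [585.4, 344.7, 67.9]
eef_rot: [0.0, 0.647, 0.763, 0.0]
force: [0.1, -0.3, -4.3]
width: 52.9
gripper_force: 54.5
```

```bash
python3 -m handwheel '[[[0,0,-2,0,0,0,0.3],[0,0,-4,0,0,0,0.3],[0,0,-4,0,0,0,0.3]]]'
```

```text
time_s: 6.9
tool_pos: [585.2, 344.7, 63.6]
eef_rot: [0.0, 0.647, 0.763, 0.0]
force: [-0.1, 1.5, -1.8]
width: 52.5
gripper_force: 54.8
```

```bash
python3 -m handwheel '[[[0,0,-1,0,0,0,0.3],[0,0,-1,0,0,0,0.7],[0,0,-1,0,0,0,1],[0,0,-1,0,0,0,1],[0,0,-1,0,0,0,1],[0,0,20,0,0,0,1],[0,0,60,0,0,0,1],[0,0,100,0,0,0,1],[0,0,137,0,0,0,1],[-5,-40,140,0,0,0,1],[-11,-85,140,0,0,0,1],[-17,-130,140,0,0,0,1]]]'
python3 -m handwheel '[[[-6,-45,0,0,0,0,1],[-12,-90,0,0,0,0,1],[-18,-135,0,0,0,0,1],[-24,-180,0,0,0,0,1],[-28,-210,0,0,0,0,1],[-29,-223,0,0,0,0,1],[-29,-223,-45,0,0,0,1],[-29,-223,-85,0,0,0,1],[-29,-223,-115,0,0,0,1],[-29,-223,-131,0,0,0,1],[-29,-223,-131,0,0,0,1]]]'
```

```text
time_s: 8.4
tool_pos: [567.8, 213.4, 203.3]
eef_rot: [0.0, 0.646, 0.763, 0.0]
force: [1.2, -0.5, 0.3]
width: 85.2
gripper_force: 0.0
time_s: 9.78
tool_pos: [538.3, -7.8, 71.2]
eef_rot: [-0.001, 0.646, 0.763, -0.001]
force: [-1.1, 0.3, 0.2]
width: 85.4
gripper_force: 0.0
```

```bash
python3 -m handwheel '[[[0,0,0,0,0,0,0.3],[0,0,0,0,0,0,0.3],[0,0,0,0,0,0,0.3],[0,0,0,0,0,0,0.3],[0,0,0,0,0,0,0.3],[0,0,0,0,0,0,0.3]]]' 50
python3 -m handwheel '[[[0,0,5,0,0,0,0.3],[0,0,20,0,0,0,0.3],[0,0,55,0,0,0,0.3],[0,0,95,0,0,0,0.3],[0,0,130,0,0,0,0.3],[-8,30,132,0,0,0,0.3],[-20,80,132,0,0,0,0.3],[-32,130,132,0,0,0,0.3],[-45,180,132,0,0,0,0.3],[-60,230,132,0,0,0,0.3],[-75,280,132,0,0,0,0.3],[-90,320,132,0,0,0,0.3]]]'
python3 -m handwheel '[[[-12,30,0,0,0,0,0.3],[-14,35,-10,0,0,0,0.3],[-14,35,-50,0,0,0,0.3],[-14,35,-90,0,0,0,0.3],[-14,35,-120,0,0,0,0.3],[-14,35,-135,0,0,0,0.3],[-14,35,-139,0,0,0,0.3],[-14,35,-139,0,0,0,0.3]]]'
```

```text
time_s: 10.52
tool_pos: [539.9, -8.3, 73.5]
eef_rot: [0.001, 0.647, 0.763, 0.001]
force: [0.6, 1.3, 5.8]
width: 51.3
gripper_force: 53.9
time_s: 12.02
tool_pos: [448.1, 313.3, 204.9]
eef_rot: [-0.0, 0.646, 0.763, 0.0]
force: [-0.4, 0.1, -5.9]
width: 51.4
gripper_force: 54.4
time_s: 13.02
tool_pos: [435.6, 346.7, 66.1]
eef_rot: [0.0, 0.647, 0.763, 0.0]
force: [0.0, 0.5, -6.3]
width: 51.2
gripper_force: 54.3
```

```bash
python3 -m handwheel '[[[0,0,-2,0,0,0,0.3],[0,0,-4,0,0,0,0.3],[0,0,-4,0,0,0,0.3]]]'
```

```text
time_s: 13.4
tool_pos: [435.5, 347.0, 62.5]
eef_rot: [0.0, 0.647, 0.763, 0.001]
force: [-1.6, -1.9, 4.2]
width: 51.2
gripper_force: 55.5
```

```bash
python3 -m handwheel '[[[0,0,0,0,0,0,0.7],[0,0,0,0,0,0,1],[0,0,0,0,0,0,1],[0,0,0,0,0,0,1],[0,0,20,0,0,0,1],[0,0,60,0,0,0,1],[0,0,100,0,0,0,1],[0,0,140,0,0,0,1],[20,-35,143,0,0,9,1],[40,-70,143,0,0,18,1],[60,-105,143,0,0,27,1],[80,-140,143,0,0,36,1]]]'
python3 -m handwheel '[[[22,-38,0,0,0,9,1],[44,-76,0,0,0,18,1],[66,-114,0,0,0,27,1],[88,-152,0,0,0,36,1],[105,-185,0,0,0,45,1],[120,-212,0,0,0,52,1],[131,-228,0,0,0,54,1],[131,-228,0,0,0,54,1],[131,-228,0,0,0,54,1]]]'
python3 - <<'E'
from h import *
s=state();print(s["tool_pos"],s["eef_rot"])
f=viewer.grab_frame("wrist");np.savez("pics/w2.npz",**f);cv2.imwrite("pics/w2.png",f["color"][:,:,::-1])
g=viewer.grab_frame("top");np.savez("pics/top2.npz",**g);cv2.imwrite("pics/top2.png",g["color"][:,:,::-1])
for f in(f,g):
  W=cloud(f);z=W[...,2]
  m=((z>80)&(z<120)).astype(np.uint8)
  k,l,st,ce=cv2.connectedComponentsWithStats(m)
  for i in range(1,k):
    if st[i,4]>30:
        p=W[l==i];r=cv2.minAreaRect(p[:,:2].astype(np.float32));print(st[i,4],ce[i].round(),p.mean(0).round(1),np.round(r[0],1),np.round(r[1],1),round(r[2],1))
E
```

```text
time_s: 14.9
tool_pos: [515.6, 205.4, 204.3]
eef_rot: [0.0, 0.377, 0.926, 0.0]
force: [1.2, 0.7, 0.3]
width: 85.4
gripper_force: 0.0
time_s: 16.02
tool_pos: [645.6, -21.0, 204.1]
eef_rot: [-0.0, -0.082, 0.997, 0.0]
force: [-0.0, -0.1, -0.4]
width: 85.4
gripper_force: 0.0
[645.64046667 -21.03763494 204.09155895] [-2.92911295e-04 -8.18210572e-02  9.96646989e-01  9.27654293e-05]
1160 [549. 181.] [596.7 162.1  89.2] [598.1 166. ] [47.9 15.6] 18.0
830 [282. 212.] [646.1 -22.1 101.7] [647.8 -21.8] [19.8 20. ] 49.5
4677 [444.  89.] [ 856.3 -438.7   86. ] [ 857.4 -439.8] [121.  242.2] 8.4
404 [113. 100.] [826.3 368.2 105.5] [833.6 377.1] [56.3 67.3] 55.3
93 [496. 178.] [ 634.4 -561.8   84.7] [ 634.8 -563. ] [23.5 26.7] 81.3
370 [529. 187.] [ 613.  -633.6   95.9] [ 615.3 -645.5] [59.5 63.5] 81.9
402 [190. 199.] [588.6 184.7  94.6] [588.5 185.6] [51.9 52.6] 45.9
438 [123. 201.] [582.8 343.8  97.8] [582.8 345.9] [53.7 50.5] 89.5
503 [123. 264.] [434.2 345.4  91.7] [434. 347.] [52.2 53.4] 11.1
```

View pics/w2.png

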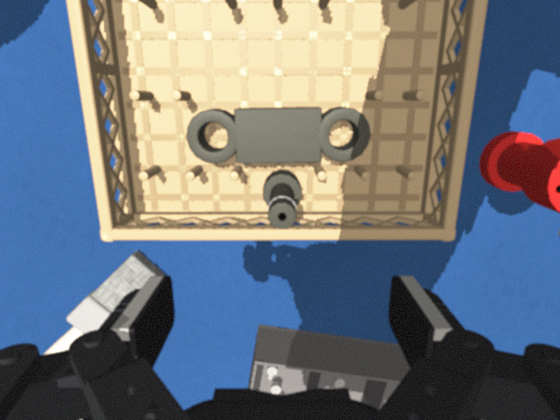

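View pics/top2.png

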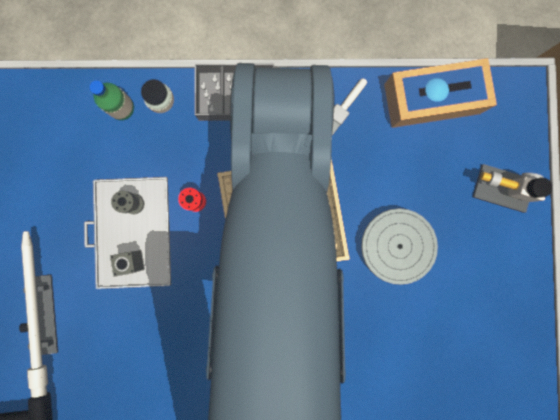

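The wrist view shows the pin (282,200) straight ahead of the tool and the link (278,136) undisturbed. In the top view the hub (123,201) and housing (123,264) stand in the tray. I'll grip the pin stem above the rim.

```bash
python3 -m handwheel '[[[1,-0.5,-40,0,0,0,1],[1,-0.5,-80,0,0,0,1],[1,-0.5,-110,0,0,0,1],[1,-0.5,-127,0,0,0,1],[1,-0.5,-127,0,0,0,1],[1,-0.5,-127,0,0,0,0.1],[1,-0.5,-127,0,0,0,0.1],[1,-0.5,-127,0,0,0,0.1],[1,-0.5,-127,0,0,0,0.1],[1,-0.5,-127,0,0,0,0.1],[1,-0.5,-127,0,0,0,0.1],[1,-0.5,-127,0,0,0,0.1]]]' 30
python3 -m handwheel '[[[0,0,0,0,0,0,0.1],[0,0,5,0,0,0,0.1],[0,0,20,0,0,0,0.1],[0,0,20,0,0,0,0.1]]]'
python3 - <<'E'
from h import *
f=load("pics/w2.npz");W=cloud(f);z=W[...,2];c=f["color"].max(2)
b=np.zeros_like(z,bool);b[90:180,180:380]=1
m=b&(z>38)&(z<50)&(c<120)
k,l,st,ce=cv2.connectedComponentsWithStats(m.astype(np.uint8))
i=1+st[1:,4].argmax();p=W[l==i];r=cv2.minAreaRect(p[:,:2].astype(np.float32));print(st[i,4],p.mean(0).round(1),r)
E
```

```text
time_s: 17.62
tool_pos: [647.4, -21.9, 77.8]
eef_rot: [0.0, -0.082, 0.997, -0.0]
force: [0.1, 0.6, 5.8]
width: 19.0
gripper_force: 30.4
time_s: 18.12
tool_pos: [647.9, -22.0, 98.8]
eef_rot: [0.001, -0.082, 0.997, -0.0]
force: [0.1, -0.6, -1.2]
width: 19.2
gripper_force: 29.8
720 [593.2  28.3  43.7] ((594.3046875, 22.732223510742188), (33.224544525146484, 44.85325241088867), 71.32810974121094)
```

```bash
python3 -m handwheel '[[[0,0,40,0,0,0,0.1],[0,0,80,0,0,0,0.1],[0,0,112,0,0,0,0.1],[-12,30,114,0,0,0,0.1],[-28,75,114,0,0,0,0.1],[-45,120,114,0,0,0,0.1],[-62,165,114,0,0,0,0.1],[-79,210,114,0,0,0,0.1],[-96,255,114,0,0,0,0.1],[-113,300,114,0,0,0,0.1],[-130,345,114,0,0,0,0.1],[-139,366,114,0,0,0,0.1]]]'
python3 -m handwheel '[[[0,0,-10,0,0,0,0.1],[0,0,-50,0,0,0,0.1],[0,0,-90,0,0,0,0.1],[0,0,-120,0,0,0,0.1],[0,0,-136,0,0,0,0.1],[0,0,-140,0,0,0,0.1],[0,0,-142,0,0,0,0.1],[0,0,-142,0,0,0,0.1]]]'
```

```text
time_s: 19.62
tool_pos: [507.0, 346.1, 211.1]
eef_rot: [-0.0, -0.083, 0.997, -0.0]
force: [0.2, 0.1, -1.2]
width: 19.1
gripper_force: 29.9
time_s: 20.62
tool_pos: [508.6, 344.3, 70.2]
eef_rot: [0.001, -0.082, 0.997, 0.0]
force: [0.1, 0.0, -1.5]
width: 19.0
gripper_force: 29.9
```

```bash
python3 -m handwheel '[[[0,0,-2,0,0,0,0.1],[0,0,-4,0,0,0,0.1],[0,0,-4,0,0,0,0.1]]]'
```

```text
time_s: 21.0
tool_pos: [508.6, 344.8, 66.6]
eef_rot: [0.001, -0.082, 0.997, 0.001]
force: [-0.6, 1.4, 5.8]
width: 18.8
gripper_force: 30.5
```

```bash
python3 -m handwheel '[[[0,0,0,0,0,0,0.5],[0,0,0,0,0,0,1],[0,0,0,0,0,0,1],[0,0,0,0,0,0,1],[0,0,0,0,0,0,1],[0,0,20,0,0,0,1],[0,0,60,0,0,0,1],[0,0,100,0,0,0,1],[0,0,140,0,0,0,1],[10,-40,143,0,0,-9,1],[20,-80,143,0,0,-18,1],[30,-120,143,0,0,-27,1]]]'
python3 -m handwheel '[[[10,-40,0,0,0,-9,1],[20,-80,0,0,0,-18,1],[30,-120,0,0,0,-27,1],[40,-160,0,0,0,-36,1],[48,-200,0,0,0,-45,1],[55,-235,0,0,0,-54,1],[61,-256,0,0,0,-63,1],[61,-256,0,0,0,-63,1],[61,-256,0,0,0,-63,1]]]'
python3 - <<'E'
from h import *
s=state();print(s["tool_pos"],s["eef_rot"])
f=viewer.grab_frame("wrist");np.savez("pics/w3.npz",**f);cv2.imwrite("pics/w3.png",f["color"][:,:,::-1])
g=viewer.grab_frame("top");np.savez("pics/top3.npz",**g)
W=cloud(f);z=W[...,2];c=f["color"].max(2)
m=(z>38)&(z<52)&(c<130)
k,l,st,ce=cv2.connectedComponentsWithStats(m.astype(np.uint8))
for i in range(1,k):
  if st[i,4]>400:
    p=W[l==i];r=cv2.minAreaRect(p[:,:2].astype(np.float32));print(st[i,4],ce[i].round(),p.mean(0).round(1),np.round(r[0],1),np.round(r[1],1),round(r[2],1))
W=cloud(g);z=W[...,2]
k,l,st,ce=cv2.connectedComponentsWithStats(((z>75)&(z<120)).astype(np.uint8)[:,:230])
for i in range(1,k):
  if st[i,4]>25: print(st[i,4],ce[i].round(),W[:,:230][l==i].mean(0).round(1))
E
```

```text
time_s: 22.5
tool_pos: [538.2, 223.0, 208.4]
eef_rot: [0.0, 0.155, 0.988, 0.0]
force: [0.7, 0.0, 1.2]
width: 85.5
gripper_force: 0.0
time_s: 23.62
tool_pos: [598.8, -31.5, 208.2]
eef_rot: [-0.0, 0.646, 0.764, -0.0]
force: [1.5, 0.1, -0.0]
width: 85.1
gripper_force: 0.0
[598.82438538 -31.5449595  208.178889  ] [-2.48047754e-04  6.45719009e-01  7.63575077e-01 -4.49296772e-05]
1384 [539. 159.] [806.3  28.4  44.7] [806.4  32.7] [  3.6 108.3] 0.2
5748 [286. 187.] [603.  -30.4  44. ] [601.2 -32. ] [ 43.2 146.7] 10.2
501 [135. 279.] [ 481.6 -136.3   46.1] [ 480.8 -137.2] [25.5 18.8] 32.6
431 [113. 101.] [825.6 367.7 103.7]
86 [157.  93.] [852.1 270.4  76.6]
417 [190. 199.] [588.2 184.1  94.1]
448 [123. 202.] [582.7 343.4  97.2]
75 [124. 233.] [507.2 342.3  91.4]
517 [123. 264.] [434.4 344.7  91.3]
120 [ 35. 410.] [ 86.8 556.9  76.4]
```

View pics/w3.png

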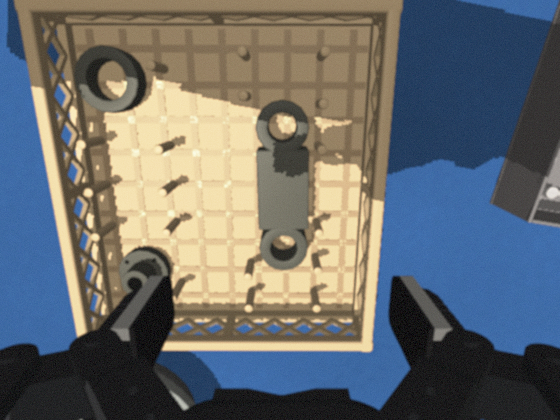

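Hub, pin and housing stand in a row in the tray. The wrist view shows the clear link at (285,188), yaw 10°, centre (601,-32). I'll grip across its middle.

```bash
python3 -m handwheel '[[[2,-0.5,-45,0,0,0,1],[2,-0.5,-90,0,0,0,1],[2,-0.5,-130,0,0,0,1],[2,-0.5,-160,0,0,0,1],[2,-0.5,-180,0,0,0,1],[2,-0.5,-190,0,0,0,1],[2,-0.5,-190,0,0,0,1]]]' 60
python3 -m handwheel '[[[0,0,0,0,0,0,0.3],[0,0,0,0,0,0,0.3],[0,0,0,0,0,0,0.3],[0,0,0,0,0,0,0.3],[0,0,0,0,0,0,0.3],[0,0,0,0,0,0,0.3],[0,0,5,0,0,0,0.3],[0,0,15,0,0,0,0.3],[0,0,15,0,0,0,0.3]]]' 60
```

```text
time_s: 24.6
tool_pos: [600.8, -32.0, 18.1]
eef_rot: [-0.0, 0.646, 0.763, -0.0]
force: [0.1, -0.8, 0.9]
width: 85.9
gripper_force: 0.0
time_s: 25.72
tool_pos: [601.6, -32.5, 34.2]
eef_rot: [0.001, 0.647, 0.763, 0.0]
force: [-0.2, -0.6, -3.2]
width: 43.1
gripper_force: 61.8
```

```bash
python3 -m handwheel '[[[0,0,35,0,0,0,0.3],[0,0,75,0,0,0,0.3],[0,0,100,0,0,0,0.3],[-16,-36,100,0,0,0,0.3],[-35,-80,100,0,0,0,0.3],[-55,-125,100,0,0,0,0.3],[-75,-170,100,0,0,0,0.3],[-95,-215,100,0,0,0,0.3],[-115,-260,100,0,0,0,0.3],[-127,-290,100,0,0,0,0.3],[-131.5,-299.5,100,0,0,0,0.3],[-131.5,-299.5,100,0,0,0,0.3]]]'
python3 -m handwheel '[[[0,0,-30,0,0,0,0.3],[0,0,-60,0,0,0,0.3],[0,0,-73,0,0,0,0.3],[0,0,-78,0,0,0,0.3],[0,0,-80,0,0,0,0.3],[0,0,-80,0,0,0,0.3]]]'
```

```text
time_s: 27.22
tool_pos: [469.2, -332.1, 133.1]
eef_rot: [-0.0, 0.647, 0.762, 0.0]
force: [0.4, -0.7, -4.2]
width: 42.6
gripper_force: 62.7
time_s: 27.98
tool_pos: [470.0, -332.2, 54.0]
eef_rot: [0.001, 0.647, 0.763, 0.0]
force: [0.1, 0.1, -4.4]
width: 43.1
gripper_force: 62.5
```

```bash
python3 -m handwheel '[[[0,0,-2,0,0,0,0.3],[0,0,-3,0,0,0,0.3],[0,0,-3,0,0,0,0.3]]]'
```

```text
time_s: 28.35
tool_pos: [470.0, -332.4, 52.3]
eef_rot: [0.001, 0.647, 0.763, 0.0]
force: [-3.5, 3.2, 11.9]
width: 42.9
gripper_force: 64.7
```

```bash
python3 -m handwheel '[[[0,0,1,0,0,0,0.7],[0,0,1,0,0,0,1],[0,0,1,0,0,0,1],[0,0,1,0,0,0,1],[0,0,1,0,0,0,1],[0,0,20,0,0,0,1],[0,0,60,0,0,0,1],[0,0,100,0,0,0,1],[0,0,140,0,0,0,1],[0,30,153,0,0,0,1],[0,75,153,0,0,0,1],[0,120,153,0,0,0,1]]]'
python3 -m handwheel '[[[0,50,0,0,0,0,1],[0,100,0,0,0,0,1],[0,150,0,0,0,0,1],[0,200,0,0,0,0,1],[-4,250,0,0,0,0,1],[-10,300,0,0,0,0,1],[-16,350,0,0,0,0,1],[-22,400,0,0,0,0,1],[-28,450,0,0,0,0,1],[-32,500,0,0,0,0,1],[-34,545,0,0,0,0,1],[-35,557,0,0,0,0,1]]]'
python3 - <<'E'
from h import *
s=state();print(s["tool_pos"],s["eef_rot"],s["width"])
f=viewer.grab_frame("wrist");np.savez("pics/w4.npz",**f)
g=viewer.grab_frame("top");np.savez("pics/top4.npz",**g)
cv2.imwrite("pics/top4.png",g["color"][:,:,::-1])
for f,lo in((f,80),(g,70)):
  W=cloud(f);z=W[...,2]
  k,l,st,ce=cv2.connectedComponentsWithStats(((z>lo)&(z<120)).astype(np.uint8))
  for i in range(1,k):
    if st[i,4]>60:
      p=W[l==i];r=cv2.minAreaRect(p[:,:2].astype(np.float32));print(st[i,4],ce[i].round(),p.mean(0).round(1),np.round(r[0],1),np.round(r[1],1),round(r[2],1))
E
```

```text
time_s: 29.85
tool_pos: [469.5, -211.0, 203.4]
eef_rot: [0.0, 0.647, 0.763, 0.0]
force: [1.0, -0.1, -0.0]
width: 85.4
gripper_force: 0.0
time_s: 31.35
tool_pos: [434.1, 347.4, 202.8]
eef_rot: [-0.0, 0.646, 0.764, -0.0]
force: [-0.2, -0.4, -0.5]
width: 85.4
gripper_force: 0.0
[434.06727863 347.35786206 202.81418532] [-1.70813322e-04  6.45625527e-01  7.63654138e-01 -8.55839662e-05] 85.41473788843959
5132 [283. 205.] [436.1 347.7  91.1] [436.4 345.9] [52.2 52.1] 9.5
4897 [483. 240.] [581.8 347.3  96.7] [585.6 345.1] [53.4 54. ] 85.2
714 [381. 226.] [508.  345.   92.3] [509.5 343.6] [19.5 19.6] 72.9
4826 [443.  89.] [ 855.2 -437.2   85.6] [ 857.6 -440.4] [121.8 242.5] 8.6
496 [153.  91.] [857.7 278.7  74.5] [858.4 279.3] [61.5 61.6] 2.4
445 [113. 101.] [825.4 367.5 101.8] [833.7 377.2] [58.  67.4] 54.1
69 [326. 161.] [ 681.8 -146.5   71.4] [ 672.5 -139.4] [48.5 45.9] 8.9
795 [515. 184.] [ 620.9 -605.5   86.4] [ 627.2 -606.2] [150.1  59.8] 74.1
421 [190. 199.] [588.2 183.9  93.8] [588.5 184.6] [52.5 52.2] 1.1
464 [124. 202.] [582.6 342.8  96.4] [582.2 345.7] [53.9 51.8] 89.1
88 [228. 227.] [519.6  94.5  71.6] [515.8  93. ] [99.9  9.7] 9.3
80 [124. 233.] [507.1 342.2  91. ] [507.2 343.6] [19.6 19.2] 65.3
892 [402. 247.] [ 467.9 -329.9   77.9] [ 467.9 -330.7] [ 44.1 149.3] 10.0
523 [123. 263.] [434.4 344.3  91.2] [433.8 347.2] [51.8 54.2] 10.0
228 [267. 416.] [70.9  2.5 85. ] [69.2  1.1] [13.4 89.5] 2.9
```

View pics/top4.png

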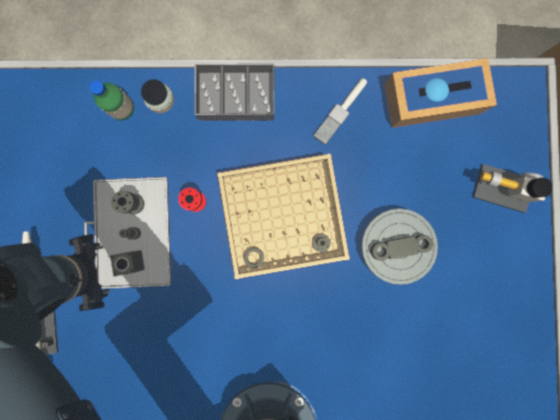

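The link lies on the turntable at (402,247), 3 mm off centre, and the three parts stand in the tray. Collar (254,257) and cap (321,241) are unchanged. Housing goes back first.

```bash
python3 -m handwheel '[[[1.5,-0.5,-45,0,0,0,1],[1.5,-0.5,-85,0,0,0,1],[1.5,-0.5,-120,0,0,0,1],[1.5,-0.5,-140,0,0,0,1],[1.5,-0.5,-140,0,0,0,1],[1.5,-0.5,-140,0,0,0,0.3],[1.5,-0.5,-140,0,0,0,0.3],[1.5,-0.5,-140,0,0,0,0.3],[1.5,-0.5,-140,0,0,0,0.3],[1.5,-0.5,-140,0,0,0,0.3],[1.5,-0.5,-140,0,0,0,0.3]]]' 50
python3 -m handwheel '[[[0,0,10,0,0,0,0.3],[0,0,50,0,0,0,0.3],[0,0,90,0,0,0,0.3],[0,0,130,0,0,0,0.3],[0,0,142,0,0,0,0.3],[12,-40,142,0,0,0,0.3],[26,-90,142,0,0,0,0.3],[40,-140,142,0,0,0,0.3],[54,-190,142,0,0,0,0.3],[68,-240,142,0,0,0,0.3],[82,-290,142,0,0,0,0.3],[96,-335,142,0,0,0,0.3]]]'
python3 -m handwheel '[[[6,-18,0,0,0,0,0.3],[8,-20,0,0,0,0,0.3],[8,-20,0,0,0,0,0.3],[8,-20,0,0,0,0,0.3]]]'
```

```text
time_s: 32.83
tool_pos: [436.6, 344.7, 64.7]
eef_rot: [0.0, 0.647, 0.763, 0.001]
force: [-1.6, -2.3, 5.5]
width: 51.3
gripper_force: 52.0
time_s: 34.33
tool_pos: [531.6, 7.7, 204.0]
eef_rot: [-0.001, 0.647, 0.763, -0.001]
force: [0.7, 0.3, -6.8]
width: 51.3
gripper_force: 55.0
time_s: 34.83
tool_pos: [539.7, -9.4, 205.1]
eef_rot: [-0.0, 0.646, 0.763, -0.0]
force: [0.1, -0.5, -6.1]
width: 51.0
gripper_force: 55.0
```

```bash
python3 -m handwheel '[[[0,0,-40,0,0,0,0.3],[0,0,-80,0,0,0,0.3],[0,0,-110,0,0,0,0.3],[0,0,-122,0,0,0,0.3],[0,0,-128,0,0,0,0.3],[0,0,-130,0,0,0,0.3],[0,0,-130,0,0,0,0.3]]]'
python3 -m handwheel '[[[0,0,-1,0,0,0,0.3],[0,0,-2,0,0,0,0.3],[0,0,-2,0,0,0,0.3]]]'
```

```text
time_s: 35.7
tool_pos: [540.7, -10.4, 76.1]
eef_rot: [0.001, 0.647, 0.763, 0.0]
force: [0.1, 0.6, -6.3]
width: 51.5
gripper_force: 55.1
time_s: 36.08
tool_pos: [540.6, -10.4, 75.7]
eef_rot: [0.001, 0.647, 0.763, 0.001]
force: [-6.2, 1.6, 15.4]
width: 51.2
gripper_force: 57.5
```

```bash
python3 -m handwheel '[[[0,0,1,0,0,0,0.7],[0,0,1,0,0,0,1],[0,0,1,0,0,0,1],[0,0,1,0,0,0,1],[0,0,1,0,0,0,1],[0,0,40,0,0,0,1],[0,0,80,0,0,0,1],[0,0,120,0,0,0,1],[0,0,132,0,0,0,1],[5,40,132,0,0,0,1],[11,85,132,0,0,0,1],[17,130,132,0,0,0,1]]]'
python3 -m handwheel '[[[6,45,0,0,0,0,1],[12,90,0,0,0,0,1],[18,135,0,0,0,0,1],[24,180,0,0,0,0,1],[27,210,0,0,0,0,1],[28,225,0,0,0,0,1],[28,225,0,0,0,0,1],[28,225,0,0,0,0,1]]]'
python3 - <<'E'
from h import *
s=state();print(s["tool_pos"])
f=viewer.grab_frame("wrist");g=viewer.grab_frame("top")
for f,lo in((f,80),(g,80)):
  W=cloud(f);z=W[...,2]
  k,l,st,ce=cv2.connectedComponentsWithStats(((z>lo)&(z<120)).astype(np.uint8))
  for i in range(1,k):
    if st[i,4]>60:
      p=W[l==i];r=cv2.minAreaRect(p[:,:2].astype(np.float32))
      if 300<r[0][0]<660 and abs(r[0][1])<400:print(st[i,4],p.mean(0).round(1),np.round(r[0],1),np.round(r[1],1),round(r[2],1))
E
```

```text
time_s: 37.58
tool_pos: [556.8, 120.6, 204.4]
eef_rot: [-0.0, 0.647, 0.763, -0.0]
force: [0.2, 0.3, 0.7]
width: 85.2
gripper_force: 0.0
time_s: 38.58
tool_pos: [585.0, 343.4, 205.2]
eef_rot: [-0.0, 0.647, 0.763, -0.0]
force: [-0.1, 0.0, -0.3]
width: 85.8
gripper_force: 0.0
[584.99473585 343.36809387 205.19408574]
4551 [585.7 347.   97.7] [586.1 345.3] [52.9 53.4] 8.5
733 [511.2 344.7  92.4] [510.1 343.5] [19.4 19.3] 75.3
2236 [591.2 197.4  92.2] [591.4 195.8] [53.  32.7] 1.6
410 [588.4 184.4  94.5] [588.2 185.3] [52.7 52.7] 44.7
438 [582.7 343.9  97.8] [582.8 346. ] [53.3 50.6] 89.3
470 [537.8  -6.9 103.2] [537.8  -6.7] [51.8 51.8] 9.1
72 [507.1 342.7  92.9] [507.  343.7] [18.8 19. ] 22.9
```

Housing is back within 1.5 mm, yaw 9°. Hub next.

```bash
python3 -m handwheel '[[[0,1.5,-45,0,0,0,1],[0,1.5,-85,0,0,0,1],[0,1.5,-120,0,0,0,1],[0,1.5,-141,0,0,0,1],[0,1.5,-141,0,0,0,1],[0,1.5,-141,0,0,0,0.3],[0,1.5,-141,0,0,0,0.3],[0,1.5,-141,0,0,0,0.3],[0,1.5,-141,0,0,0,0.3],[0,1.5,-141,0,0,0,0.3],[0,1.5,-141,0,0,0,0.3]]]' 50
python3 -m handwheel '[[[0,0,10,0,0,0,0.3],[0,0,50,0,0,0,0.3],[0,0,90,0,0,0,0.3],[0,0,130,0,0,0,0.3],[0,0,142,0,0,0,0.3],[-4,-40,142,0,0,0,0.3],[-8,-90,142,0,0,0,0.3],[-12,-140,142,0,0,0,0.3],[-16,-190,142,0,0,0,0.3],[-20,-240,142,0,0,0,0.3],[-24,-290,142,0,0,0,0.3],[-28,-340,142,0,0,0,0.3]]]'
python3 -m handwheel '[[[-3,-45,0,0,0,0,0.3],[-5.5,-75,0,0,0,0,0.3],[-6,-80,0,0,0,0,0.3],[-6,-80,0,0,0,0,0.3],[-6,-80,0,0,0,0,0.3]]]'
```

```text
time_s: 40.05
tool_pos: [585.7, 346.3, 66.0]
eef_rot: [0.0, 0.647, 0.763, 0.001]
force: [-0.6, -1.8, 6.5]
width: 52.9
gripper_force: 51.8
time_s: 41.55
tool_pos: [556.1, 4.5, 205.1]
eef_rot: [-0.001, 0.647, 0.763, -0.001]
force: [1.1, -0.0, -4.3]
width: 52.8
gripper_force: 54.3
time_s: 42.18
tool_pos: [551.0, -73.0, 205.9]
eef_rot: [-0.0, 0.646, 0.763, -0.0]
force: [1.0, 0.4, -4.0]
width: 52.8
gripper_force: 54.3
```

```bash
python3 -m handwheel '[[[0,-2,-40,0,0,0,0.3],[0,-2,-80,0,0,0,0.3],[0,-2,-110,0,0,0,0.3],[0,-2,-122,0,0,0,0.3],[0,-2,-128,0,0,0,0.3],[0,-2,-129,0,0,0,0.3],[0,-2,-129,0,0,0,0.3]]]'
python3 -m handwheel '[[[0,0,-1,0,0,0,0.3],[0,0,-2,0,0,0,0.3],[0,0,-2,0,0,0,0.3]]]'
```

```text
time_s: 43.05
tool_pos: [551.7, -76.0, 78.2]
eef_rot: [0.001, 0.647, 0.763, 0.0]
force: [-0.3, 0.0, -4.1]
width: 52.8
gripper_force: 54.3
time_s: 43.42
tool_pos: [551.6, -76.2, 77.0]
eef_rot: [0.001, 0.647, 0.763, 0.001]
force: [-3.9, 0.3, 9.4]
width: 52.5
gripper_force: 55.8
```

```bash
python3 -m handwheel '[[[0,0,1,0,0,0,0.7],[0,0,1,0,0,0,1],[0,0,1,0,0,0,1],[0,0,1,0,0,0,1],[0,0,1,0,0,0,1],[0,0,40,0,0,0,1],[0,0,80,0,0,0,1],[0,0,120,0,0,0,1],[0,0,132,0,0,0,1],[-4,40,132,0,0,9,1],[-8,80,132,0,0,18,1],[-12,120,132,0,0,27,1]]]'
python3 -m handwheel '[[[-5,45,0,0,0,9,1],[-10,90,0,0,0,18,1],[-15,135,0,0,0,27,1],[-20,180,0,0,0,36,1],[-24,220,0,0,0,45,1],[-27,260,0,0,0,54,1],[-30,290,0,0,0,61,1],[-31,300,0,0,0,63,1],[-31,300,0,0,0,63,1],[-31,300,0,0,0,63,1]]]'
python3 - <<'E'
from h import *
s=state();print(s["tool_pos"],s["eef_rot"])
f=viewer.grab_frame("wrist");g=viewer.grab_frame("top")
for f,lo in((f,80),(g,80)):
  W=cloud(f);z=W[...,2]
  k,l,st,ce=cv2.connectedComponentsWithStats(((z>lo)&(z<120)).astype(np.uint8))
  for i in range(1,k):
    if st[i,4]>60:
      p=W[l==i];r=cv2.minAreaRect(p[:,:2].astype(np.float32))
      if 300<r[0][0]<660 and abs(r[0][1])<400:print(st[i,4],p.mean(0).round(1),np.round(r[0],1),np.round(r[1],1),round(r[2],1))
E
```

```text
time_s: 44.92
tool_pos: [538.5, 45.1, 206.4]
eef_rot: [-0.001, 0.449, 0.894, -0.0]
force: [0.5, 0.3, 0.4]
width: 85.8
gripper_force: 0.0
time_s: 46.18
tool_pos: [508.1, 343.0, 207.1]
eef_rot: [-0.0, -0.081, 0.997, -0.0]
force: [-0.1, 0.4, 0.1]
width: 85.4
gripper_force: 0.0
[508.12364646 342.99374426 207.13390178] [-1.65179170e-04 -8.10000176e-02  9.96714042e-01 -2.95917863e-04]
654 [508.1 343.6  92.7] [508.9 344.2] [19.4 19.5] 11.9
4155 [588.  187.7  93.2] [591.3 185.4] [53.4 53.8] 70.3
406 [588.5 184.6  94.5] [588.7 184.6] [52.3 52.6] 4.6
411 [548.8 -75.  109.6] [549.6 -75. ] [51.9 52.2] 89.8
471 [537.7  -7.  103.1] [537.7  -6.9] [51.8 51.9] 9.7
```

Hub is back within 2 mm. Now the pin.

```bash
python3 -m handwheel '[[[0.5,1,-45,0,0,0,1],[0.5,1,-85,0,0,0,1],[0.5,1,-120,0,0,0,1],[0.5,1,-140,0,0,0,1],[0.5,1,-140,0,0,0,1],[0.5,1,-140,0,0,0,0.1],[0.5,1,-140,0,0,0,0.1],[0.5,1,-140,0,0,0,0.1],[0.5,1,-140,0,0,0,0.1],[0.5,1,-140,0,0,0,0.1],[0.5,1,-140,0,0,0,0.1],[0.5,1,-140,0,0,0,0.1]]]' 30
python3 -m handwheel '[[[0,0,0,0,0,0,0.1],[0,0,40,0,0,0,0.1],[0,0,80,0,0,0,0.1],[0,0,120,0,0,0,0.1],[0,0,144,0,0,0,0.1],[14,-40,144,0,0,0,0.1],[31,-85,144,0,0,0,0.1],[48,-130,144,0,0,0,0.1],[65,-175,144,0,0,0,0.1],[82,-220,144,0,0,0,0.1],[99,-265,144,0,0,0,0.1],[116,-310,144,0,0,0,0.1]]]'
python3 -m handwheel '[[[15,-38,0,0,0,0,0.1],[21,-54,0,0,0,0,0.1],[22.5,-56,0,0,0,0,0.1],[22.5,-56,0,0,0,0,0.1],[22.5,-56,0,0,0,0,0.1],[22.5,-56,0,0,0,0,0.1]]]'
```

```text
time_s: 47.78
tool_pos: [508.8, 345.3, 68.0]
eef_rot: [0.0, -0.082, 0.997, 0.0]
force: [-0.6, -1.2, 6.5]
width: 19.0
gripper_force: 29.4
time_s: 49.28
tool_pos: [624.7, 33.5, 210.9]
eef_rot: [-0.0, -0.082, 0.997, -0.0]
force: [0.8, 0.6, -2.3]
width: 19.3
gripper_force: 29.9
time_s: 50.02
tool_pos: [646.8, -20.0, 211.5]
eef_rot: [0.0, -0.083, 0.997, -0.0]
force: [0.6, -0.7, -2.1]
width: 18.8
gripper_force: 30.0
```

```bash
python3 -m handwheel '[[[0.5,-1.5,-40,0,0,0,0.1],[0.5,-1.5,-80,0,0,0,0.1],[0.5,-1.5,-105,0,0,0,0.1],[0.5,-1.5,-120,0,0,0,0.1],[0.5,-1.5,-127,0,0,0,0.1],[0.5,-1.5,-130,0,0,0,0.1],[0.5,-1.5,-130,0,0,0,0.1]]]'
python3 -m handwheel '[[[0,0,-1,0,0,0,0.1],[0,0,-2,0,0,0,0.1],[0,0,-2,0,0,0,0.1]]]'
```

```text
time_s: 50.9
tool_pos: [648.0, -22.5, 81.9]
eef_rot: [0.001, -0.082, 0.997, -0.0]
force: [1.2, 0.8, -1.7]
width: 19.0
gripper_force: 29.9
time_s: 51.28
tool_pos: [647.5, -22.5, 79.3]
eef_rot: [0.0, -0.082, 0.997, -0.0]
force: [-0.7, -0.0, -1.9]
width: 18.9
gripper_force: 29.9
```

```bash
python3 -m handwheel '[[[0,0,-1,0,0,0,0.1],[0,0,-2,0,0,0,0.1],[0,0,-2,0,0,0,0.1]]]'
```

```text
time_s: 51.65
tool_pos: [648.1, -22.5, 79.0]
eef_rot: [0.001, -0.082, 0.997, -0.0]
force: [-3.9, -0.1, 11.3]
width: 19.1
gripper_force: 31.2
```

Contact. I'll release, rise and retreat for a final check.

```bash
python3 -m handwheel '[[[0,0,1,0,0,0,0.1],[0,0,1,0,0,0,0.5],[0,0,1,0,0,0,1],[0,0,1,0,0,0,1],[0,0,1,0,0,0,1],[0,0,1,0,0,0,1],[0,0,30,0,0,0,1],[0,0,70,0,0,0,1],[0,0,110,0,0,0,1],[0,0,140,0,0,0,1],[-20,40,150,0,0,0,1],[-40,90,150,0,0,0,1]]]'
python3 -m handwheel '[[[-10,50,0,0,0,0,1],[-20,100,0,0,0,0,1],[-30,150,0,0,0,0,1],[-40,200,0,0,0,0,1],[-50,250,0,0,0,0,1],[-60,290,0,0,0,0,1],[-60,290,0,0,0,0,1],[-60,290,0,0,0,0,1]]]'
python3 - <<'E'
from h import *
g=viewer.grab_frame("top");f=g
cv2.imwrite("pics/end.png",cv2.resize(g["color"][140:300,200:450,::-1],None,fx=3,fy=3,interpolation=cv2.INTER_CUBIC))
W=cloud(f);z=W[...,2]
k,l,st,ce=cv2.connectedComponentsWithStats(((z>74)&(z<120)).astype(np.uint8))
for i in range(1,k):
    if st[i,4]>40:
      p=W[l==i];r=cv2.minAreaRect(p[:,:2].astype(np.float32))
      if 300<r[0][0]<660 and abs(r[0][1])<400:print(st[i,4],p.mean(0).round(1),np.round(r[0],1),np.round(r[1],1),round(r[2],1))
E
```

```text
time_s: 53.15
tool_pos: [607.8, 67.7, 228.3]
eef_rot: [0.001, -0.081, 0.997, -0.0]
force: [1.3, 0.6, -0.5]
width: 85.5
gripper_force: 0.0
time_s: 54.15
tool_pos: [547.5, 357.2, 227.1]
eef_rot: [-0.0, -0.082, 0.997, -0.0]
force: [-0.3, 1.1, -0.0]
width: 85.5
gripper_force: 0.0
65 [644.1 -22.7 102.9] [644.8 -22.7] [17.9 19.1] 43.8
418 [588.2 184.2  94. ] [588.4 184.9] [52.7 51.8] 2.4
412 [548.7 -75.1 109.4] [549.6 -75. ] [52.2 51.6] 0.0
471 [537.7  -7.  103.1] [537.6  -7. ] [52.2 51.9] 10.0
838 [ 467.7 -330.5   78.2] [ 467.8 -330.8] [ 43.8 148.2] 10.1
```

View pics/end.png

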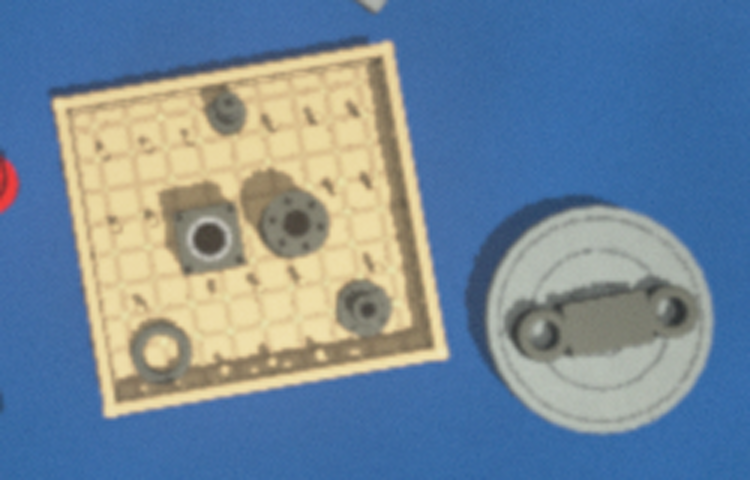

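The final crop shows the pin (226,112), housing (209,238) and hub (295,222) upright within about 2 mm of their starts. The link lies flat on the turntable at (605,320), and the collar and cap are unmoved.

```bash
python3 -c "
from station import env
print(env.sign_off())"
```

```text
the job is handed in; nothing more can be done
None
```

The job is handed in, verdict not shown: the link lies flat on the turntable about 3 mm off centre, and the hub, housing and pin stand upright in the rack within about 2 mm of where they started.

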